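# Set the infusion-stand leg to its mark and squeeze the cam lever shut

## Task

With its blue cam lever still open, push the infusion stand's spring-loaded sliding leg, the one with the white finger flange, out until the yellow pointer lines up with the white line on the red mark, and hold it there a moment. Then, still holding the leg at the mark, squeeze the lever fully shut against the white grip fin, and finish while holding: keep the fin and the shut lever pinched between the fingers, leg at the mark, and do not let go. Leave the tubes, tube holder, pen and tape on the table undisturbed.

Things in the scene. Friction and masses are not known exactly. Their poses are not given: they have to be found in the camera images.
- cradle: Service cradle, pale wooden base 170 x 480 x 12 mm, fixed to the table at some yaw; carries the telescopic leg lying level, leg axis 65 mm above the table. Origin on the table under the leg axis, mid-length. y: the way the leg slides OUT; x: level, across the leg, to the side of lever and white scale (strip 85 to 115 mm along x, top 55 mm up); z up.
- leg (a joint): How far the leg (steel sleeve, black collar) is slid out along the cradle's y, m: 0 = inner stop, where it starts; end stop 0.16; to be set between 0.06 and 0.13 (at the mark). A spring always pulls it back, 4 N at 0 rising to 7 N at 0.13, with the lever open or shut (the cam is not yet tightened and does not hold the leg by itself).
- lever (a joint): Angle of the blue cam lever, rad: 0 = fully shut, upright along the grip fin (its stop); starts open at 0.34 to 0.42, its top leaning away from the fin to the cradle's +x. Hinge level, parallel to the leg, 95 mm above the table, 13 mm to +x of the leg axis. Stiff (0.12 N m, 4 N at 30 mm above the hinge); stays where it is left.
- grip_mid (a point): Middle of the final pinch, 125 mm above the table, 25 mm below the top of the fin, half-way along it. Fin and shut lever are 25 mm across the cradle's x: fin -12.5 to +3.5 mm from here, shut lever +4.5 to +12.5 mm; open, the lever's top outer edge is up to 35 mm to +x. Moves with the leg; axes as the cradle's.
- flange_mid (a point): White fin + finger flange, one piece on the leg. Fin: 16 mm thick (x), 56 mm long (y), 85 to 150 mm above the table. Flange: 6 mm plate across its +y end, 85 to 138 mm up, x -54 to +62 mm of the leg axis; fingers astride fin and lever push its inner (-y) face, 25 mm to +y of grip_mid, to slide the leg out. This point: on the leg's centre plane, mid-flange, 125 mm up; axes as the cradle's.
- lever_top (a point): Blue lever plate, 8 mm thick, 40 mm wide along the leg (centred on grip_mid along y), 55 mm from hinge to top (top 150 mm above the table when shut). This point: middle of its top edge; z runs up the plate.
- pointer_tip (a point): Tip of the yellow pointer that reaches from the flange to the scale's edge, 65 mm above the table, 84 mm to +x of the leg axis, in line with the middle of the flange. Moves with the leg; axes as the cradle's.
- mark_line (a point): Pointer-side end of the white line on top of the red mark (block 26 x 14 x 10 mm fixed on the white scale, top 65 mm above the table). The leg is at the mark when the pointer tip and this point have the same position along the cradle's y. Axes as the cradle's.
- tube_a_mid (a point): Centre of a lying sample tube with orange stopper, 105 mm long, 18 mm thick, near the cradle; leave alone.
- tube_b_mid (a point): Centre of a second lying sample tube with orange stopper, same size, near the cradle; leave alone.
- tube_c_mid (a point): Centre of a lying sample tube with yellow stopper, same size, beyond the cradle's scale; leave alone.
- holder_mid (a point): Middle of a clear upright tube holder, 34 mm wide at the foot, 50 mm tall, beyond the cradle's scale; leave alone.
- pen_mid (a point): Centre of a lying black marker pen, 135 mm long, 14 mm thick, to the left; leave alone.
- tape_mid (a point): Centre of a white tape roll lying flat, 70 mm across, 19 mm high, to the right; leave alone.

How it is judged:
On the way, in this order (a step that is already met when the one before it is completed fails the run):
1. the leg is held out by the fingers with the pointer at the mark (within 5 mm) for 0.3 s, the lever still open (y of pointer_tip in the frame of mark_line between -0.005 and 0.005 m and value of joint lever above 0.25 rad and contact force between the fingers and leg above 1 N), for 0.3 s.
2. the lever is shut with the leg still at the mark, fin and lever pinched (y of pointer_tip in the frame of mark_line between -0.005 and 0.005 m and value of joint lever below 0.05 rad and contact force between the fingers and leg_c5 above 3 N and contact force between the fingers and lever above 3 N), for 0.3 s.
At the end, for the whole second after the job is handed in: The lever is shut (below 0.05 rad), the pointer is within 5 mm of the mark line along the leg, the leg is still, the fingers press both the grip fin and the lever with more than 3 N each (still holding), and no bystander has moved 30 mm (all of step 2 and velocity of joint leg between -0.01 and 0.01 m/s and distance of each of tube_a_mid, tube_b_mid, tube_c_mid, holder_mid, pen_mid, tape_mid from where it was at the start of the episode below 0.03 m); the arm keeps its last pose, push and grip.
It fails at once if the lever is shut, or most of the way, while the leg is more than 12 mm from the mark (value of joint lever below 0.15 rad and (y of pointer_tip in the frame of mark_line above 0.012 m or y of pointer_tip in the frame of mark_line below -0.012 m)).
It fails at once if a tube, the tube holder, the pen or the tape is pushed 30 mm or more (distance of any of tube_a_mid, tube_b_mid, tube_c_mid, holder_mid, pen_mid, tape_mid from where it was at the start of the episode above 0.03 m).
It also fails if it takes over 35 s, if anything falls off the work surface, if the arm or the gripper's body presses on something with over 40 N, if the wrist force passes 120 N, or if a joint passes its speed limit or range.

## Robot

A 6-joint arm with a two-finger parallel gripper is mounted at the origin on the work surface. World frame = base frame: x ahead of the robot, y to its left, z up, the work surface at z = 0. Lengths are in m, angles in rad, forces in N, time in s.
With the tool pointing down it reaches from about 0.3 to 0.775 m from the base axis. Payload 14.6 kg.
Tool frame: the origin (TCP) lies at the very end of the fingers, on their centre line; the grasp point (between the pads) lies 19 mm behind it; x points along the fingers, y is the direction in which the jaws open and shut, and the axes are right-handed (so a half turn about x gives the same grasp; the last joint's range is limited). The gripper opens to 94 mm and grips with 3 to 60 N. Pads are 16 mm wide; open, the fingers measure 119 mm over their backs; the gripper's body (75 mm by 177 mm) begins 78 mm behind the grasp point.
Start: joints at [1.278, 0.3, 1.521, -0, 1.321, -0.067], TCP at [0.123, 0.536, 0.205] pointing down, gripper open.
Joint ranges: [-3.03, 3.03], [-0.79, 2.21], [0.23, 2.52], [-1.04, 4.18], [0, 3.07], [-2.55, 2.55]. Speed limits (rad/s): [2.22, 2.22, 2.57, 3.14, 3.14, 3.14].

## Interface

Orientations are given as [roll, pitch, yaw] about the fixed x, y, z axes, in that order (R = Rz(yaw) Ry(pitch) Rx(roll)).
In Python, from station import ctrl, viewer, hand_in gives the robot as it stands. The module is installed in compiled form; this text tells all that it offers.
- The arm moves only by the tool play_rows, never from a script. Its argument "deltas" is a list that holds one entry, the list of rows, each a list of 7 numbers: the shift along the tool's x, y, z in mm, then the turn, a rotation vector about the tool's x, y, z in rad, then the finger opening in mm, from 0 to 94. In form: [[[dx, dy, dz, ax, ay, az, gripper], ...]]. A call has 1 to 10 rows; each row shifts and turns the commanded pose from where the row before left it, along the tool's axes as they then stand; what a row does not reach is not made up. A row lasts 1/10 s, in which the tool goes at most 50 mm and 8.59 degrees, less where a joint would pass 70% of its speed; a pose out of reach is approached as far as the arm can. A call with a gripper value outside its range is refused whole. The fingers move at their own pace and stop on an object; "grip_force" is the grip in N (left out, the last holds). Time passes only in rows, so rows that do not move let the fingers close. It gives the time, the measured TCP pose, the force and the opening at its end, in the units of the state.
- ctrl.get_obs(): the state, without advancing time (a new reading comes with each control period).
- viewer.camera(name): name is "side" or "top" or "wrist"; returns a dict with "img" (480x640x3 uint8, red, green, blue), "fx", "fy", "cx", "cy" (pixels), "rvec" (rotation vector, rad) and "tvec" (3), from world to camera coordinates, as OpenCV has them. Camera axes: x right, y down, z forward; pixel columns grow to the right and rows downward; lengths in m; the calibration is good to about 2 mm. A picture is of the moment at which its call begins. There is no depth.
- hand_in(): hands the job in, once; it reports no verdict.
The state is a dict: "time_s": time; "qpos": joint angles; "joint_vel": joint speeds; "tau": joint torques, N m; "ee_pos": TCP position; "eef_rot": TCP orientation; "force": force on the tool from outside, world axes, zero at the start; "moment": the same for the moment, N m; "grip_width": finger opening in m.
Only numpy, scipy, OpenCV 4.12 (cv2) and the standard library are available. Lean on these libraries where they do the work, as an engineer would, in place of code of your own. Each camera call takes 0.05 s, during which the arm holds its last target.

## Working session

There is one attempt and no reset: what is moved stays moved. The work goes in short steps, Python scripts to look and compute and a tool call to move; the robot and the scene stay as the last step left them, time stands still between calls to the robot, and variables do not carry over. Pictures are saved under pics/ and viewed, and the job is handed in when it is done.

Besides the shell and the picture viewer there is one more tool, called after "Emit:" by a JSON object that holds its "op" and its "data". play_rows: Moves the arm, as the interface text tells. Its arguments: {"type":"object","properties":{"deltas":{"type":"array","items":{"type":"array","items":{"type":"array","items":{"type":"number"}}}},"grip_force":{"type":"number"}},"required":["deltas"]}

```bash
mkdir -p pics; cat > h.py <<'E'
import numpy as np,cv2
from station import ctrl,viewer,hand_in
def snap(n,f):
    c=viewer.camera(n); cv2.imwrite('pics/'+f+'.png',c['img'][:,:,::-1])
    np.savez('pics/'+f+'.npz',**c); return c
def load(f): return dict(np.load('pics/'+f+'.npz'))
def ray(c,u,v):
    R=cv2.Rodrigues(np.array(c['rvec'],float))[0];t=np.array(c['tvec'],float).ravel()
    d=R.T@np.array([(u-c['cx'])/c['fx'],(v-c['cy'])/c['fy'],1.]);o=-R.T@t
    return o,d/np.linalg.norm(d)
def plane(c,u,v,z):
    o,d=ray(c,u,v); return o+d*(z-o[2])/d[2]
def proj(c,P):
    R=cv2.Rodrigues(np.array(c['rvec'],float))[0];p=R@np.array(P,float)+np.array(c['tvec'],float).ravel()
    return np.array([c['fx']*p[0]/p[2]+c['cx'],c['fy']*p[1]/p[2]+c['cy']])
E
python3 - <<'E'
from h import *
for n in('top','side','wrist'): snap(n,n+'0')
o=ctrl.get_obs();print({k:np.round(v,3) for k,v in o.items()})
E
```

```text
{'time_s': np.float64(0.15), 'qpos': array([ 1.278,  0.3  ,  1.521,  0.   ,  1.321, -0.067]), 'joint_vel': array([ 0.   , -0.001, -0.001,  0.001,  0.002,  0.001]), 'tau': array([ 1.0000e-03, -5.3196e+01, -3.5282e+01,  7.1000e-02,  2.4000e-02,
       -0.0000e+00]), 'ee_pos': array([0.123, 0.536, 0.205]), 'eef_rot': array([-1.644,  1.57 , -1.869]), 'force': array([ 0.722,  0.291, -0.004]), 'moment': array([-0.005, -0.038,  0.02 ]), 'grip_width': np.float64(0.094)}
```

View pics/top0.png

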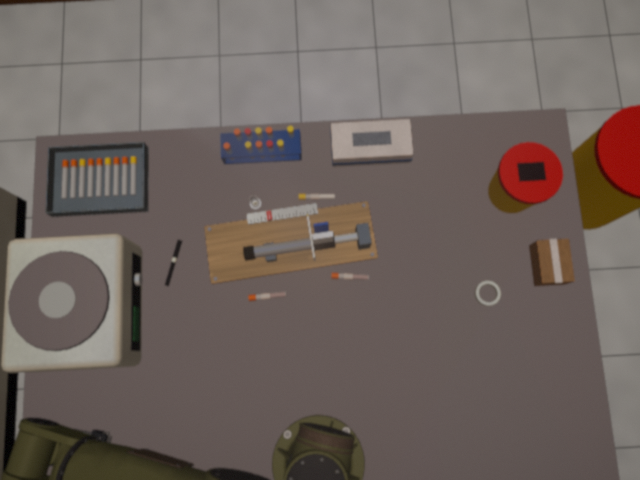

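View pics/side0.png

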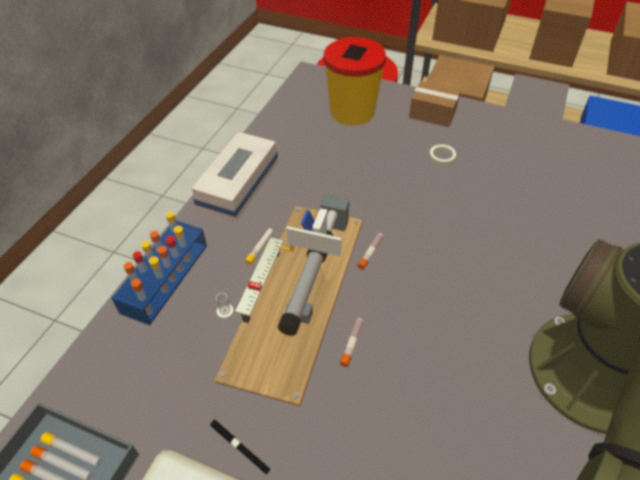

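View pics/wrist0.png

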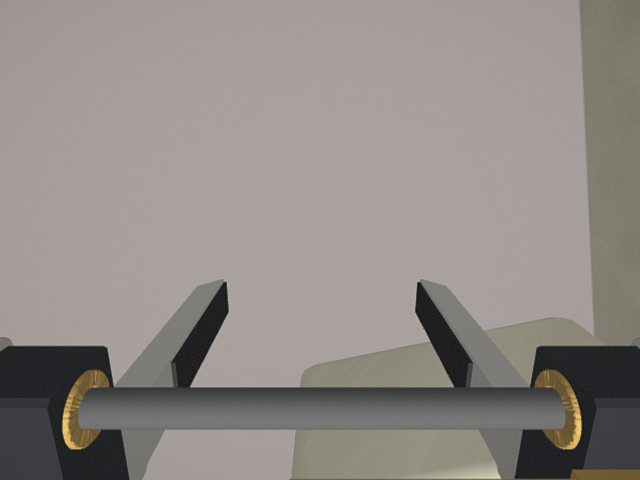

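The top view shows the cradle at about (290,242), its outward end pointing left. The red mark is near (269,215) and the flange near (311,238). I'll zoom in on both views.

```bash
python3 - <<'E'
from h import *
a=load('top0')['img'][180:310,195:390,::-1];cv2.imwrite('pics/ztop0.png',cv2.resize(a,None,fx=4,fy=4,interpolation=cv2.INTER_CUBIC))
a=load('side0')['img'][185:415,200:400,::-1];cv2.imwrite('pics/zside0.png',cv2.resize(a,None,fx=2.6,fy=2.6,interpolation=cv2.INTER_CUBIC))
c=load('top0')
for p in[(205,224),(372,203),(377,258),(212,281)]: print(plane(c,*p,.012).round(4))
E
```

```text
[0.6696 0.2913 0.012 ]
[ 0.7053 -0.1939  0.012 ]
[ 0.5429 -0.1968  0.012 ]
[0.5029 0.2735 0.012 ]
```

View pics/ztop0.png

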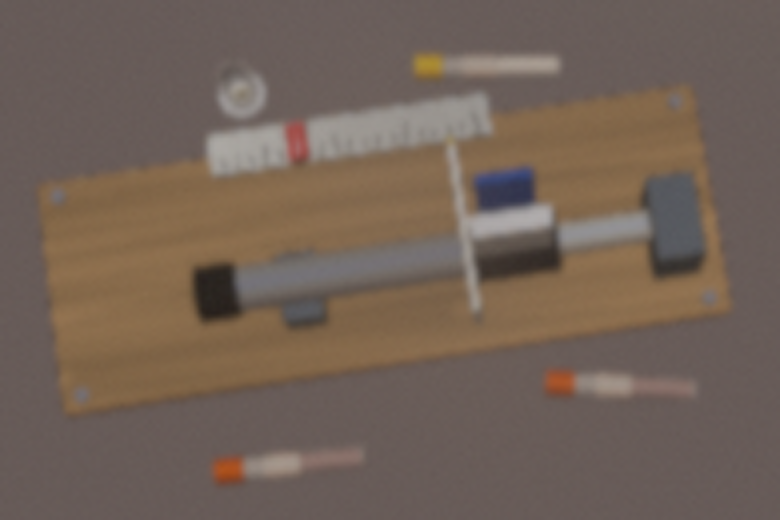

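View pics/zside0.png

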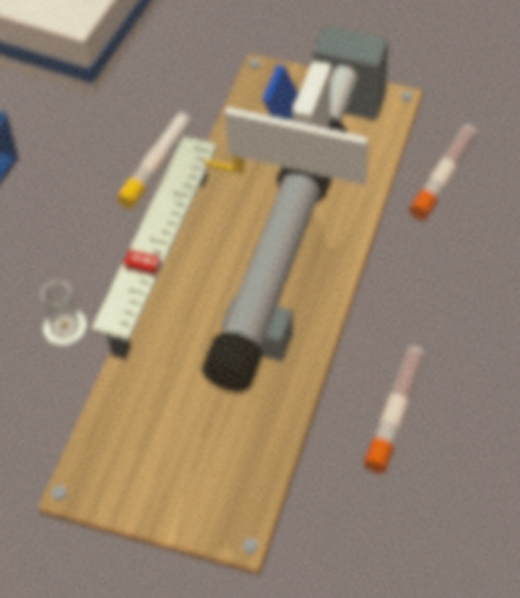

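```bash
python3 - <<'E'
from h import *
def corners(f,roi):
    c=load(f); im=cv2.cvtColor(c['img'],cv2.COLOR_RGB2HSV)
    m=cv2.inRange(im,(8,70,50),(25,255,255)); k=np.zeros_like(m);x0,y0,x1,y1=roi;k[y0:y1,x0:x1]=m[y0:y1,x0:x1]
    k=cv2.morphologyEx(k,cv2.MORPH_OPEN,np.ones((3,3)))
    cs=cv2.findContours(k,0,cv2.CHAIN_APPROX_NONE)[0];ct=max(cs,key=cv2.contourArea)
    P=np.array([plane(c,*p[0],.012)[:2] for p in ct])
    r=cv2.minAreaRect((P*1000).astype(np.float32)); print(f,r); print(cv2.boxPoints(r))
    h=cv2.convexHull(ct);ap=cv2.approxPolyDP(h,8,True);print(ap[:,0].tolist(),[plane(c,*p[0],.012)[:2].round(4).tolist() for p in ap])
corners('top0',(195,190,390,290));corners('side0',(210,190,370,415))
def blob(f,lo,hi,roi,z):
    c=load(f);x0,y0,x1,y1=roi;s=cv2.resize(c['img'][y0:y1,x0:x1],None,fx=4,fy=4,interpolation=cv2.INTER_CUBIC)
    m=cv2.inRange(cv2.cvtColor(s,cv2.COLOR_RGB2HSV),lo,hi);n,_,st,ce=cv2.connectedComponentsWithStats(m)
    for i in range(1,n):
        if st[i,4]>30:
            u=ce[i]/4-.375+[x0,y0];print(f,st[i].tolist(),u.round(2),plane(c,*u,z).round(4))
print('red');blob('top0',(165,110,60),(180,255,255),(255,205,290,225),.065);blob('side0',(165,110,60),(180,255,255),(240,270,270,300),.065)
print('blue');blob('top0',(110,90,40),(130,255,255),(305,215,340,240),.145);blob('side0',(110,90,40),(130,255,255),(295,205,320,235),.145)
print('yel');blob('top0',(18,150,80),(32,255,255),(302,211,315,222),.065);blob('side0',(18,150,80),(32,255,255),(270,235,300,255),.065)
E
```

```text
top0 ((604.5471801757812, 48.297027587890625), (173.0630645751953, 482.2497863769531), 5.756646633148193)
[[ 494.26636  279.5265 ]
 [ 542.6377  -200.29126]
 [ 714.828   -182.93243]
 [ 666.45667  296.8853 ]]
[[368, 203], [376, 258], [211, 283], [204, 226]] [[0.706, -0.1823], [0.5431, -0.1939], [0.4974, 0.2765], [0.6638, 0.2942]]
side0 ((604.6036376953125, 49.6671142578125), (171.91587829589844, 484.11920166015625), 5.708070278167725)
[[ 494.9967   281.9771 ]
 [ 543.1471  -199.74161]
 [ 714.2106  -182.64288]
 [ 666.0602   299.07584]]
[[361, 219], [300, 404], [215, 382], [284, 228]] [[0.5485, -0.1969], [0.496, 0.2773], [0.6608, 0.2977], [0.7058, -0.102]]
red
blue
top0 [39, 31, 51, 16, 566] [321.1  224.55] [ 0.6184 -0.0433  0.145 ]
side0 [27, 23, 46, 76, 2218] [307.22 220.52] [ 0.6125 -0.0329  0.145 ]
yel
side0 [41, 44, 54, 22, 763] [287.4  248.32] [ 0.651  -0.0097  0.065 ]
```

```bash
cat >> h.py <<'E'
C=np.array([.6046,.049,0]);YAW=.1
CR=np.array([[np.cos(YAW),-np.sin(YAW),0],[np.sin(YAW),np.cos(YAW),0],[0,0,1]])
def toc(P): return CR.T@(np.array(P)-C)
def tow(p): return CR@np.array(p)+C
def pk(c,cond,roi,z,show=True):
    x0,y0,x1,y1=roi;s=cv2.resize(c['img'][y0:y1,x0:x1],None,fx=4,fy=4,interpolation=cv2.INTER_CUBIC)
    h=cv2.cvtColor(s,cv2.COLOR_RGB2HSV).astype(int);m=cond(h[...,0],h[...,1],h[...,2]).astype(np.uint8)
    n,_,st,ce=cv2.connectedComponentsWithStats(m);
    for i in range(1,n):
        if st[i,4]>40:
            u=ce[i]/4-.375+[x0,y0];b=st[i,:4]/4+[x0,y0,0,0];print(st[i,4],'bbox',b,'c',u.round(2),'cradle',(toc(plane(c,*u,z))*1000).round(1))
E
python3 - <<'E'
from h import *
t=load('top0');s=load('side0')
red=lambda h,S,v:((h<8)|(h>170))&(S>110)
pk(t,red,(260,205,280,225),.065);pk(s,red,(240,270,270,300),.065)
yel=lambda h,S,v:(h>16)&(h<34)&(S>120)
pk(s,yel,(270,235,300,255),.065)
# predicted projections
for nm,p in dict(basec=(-85,240,12),leg0=(0,0,65),sc1=(85,100,55),gm0=(0,0,125),).items(): print(nm,proj(t,tow(np.array(p)/1000)).round(1),proj(s,tow(np.array(p)/1000)).round(1))
# leg ends etc in zoomed top: collar center, flange ends, fin corners
def z(u,v,h): print((u,v),(toc(plane(t,195+u/4-.375,180+v/4-.375,h))*1000).round(1))
z(448,143,.138);z(450,143,.065);z(477,316,.138);z(215,292,.065);z(238,268,.078);z(512,222,.15)
E
```

```text
489 bbox [267.   211.     4.75   9.5 ] c [268.88 215.19] cradle [72.3 45.5 65. ]
1301 bbox [247.5  281.5   13.5    8.75] c [253.96 285.33] cradle [73.2 48.  65. ]
70 bbox [282.5 235.    3.    3. ] c [283.58 236.12] cradle [ 59.7 -93.5  65. ]
2263 bbox [279.5  244.25  20.5   10.75] c [288.74 249.63] cradle [ 36.4 -60.4  65. ]
basec [210.  283.5] [299.5 405. ]
leg0 [288.6 237.7] [295.9 275.2]
sc1 [249.5 214.6] [239.3 307.5]
gm0 [287.1 233.1] [294.6 256.8]
(448, 143) [ 37.  -58.9 138. ]
(450, 143) [ 55.2 -60.2  65. ]
(477, 316) [-81.9 -60.6 138. ]
(215, 292) [-24.5 115.8  65. ]
(238, 268) [-13.   96.6  78. ]
(512, 222) [-25.5 -92.7 150. ]
```

```bash
sed -i 's/^C=.*/C=np.array([.6046,.049,0])-.0252*np.array([np.cos(.1),np.sin(.1),0]);YAW=.1/' h.py
cat >> h.py <<'E'
from scipy.spatial.transform import Rotation as Ro
def tool():
    o=ctrl.get_obs();return np.array(o['ee_pos']),Ro.from_euler('xyz',o['eef_rot']).as_matrix(),o
E
python3 - <<'E'
from h import *
p,R,o=tool();print(R.round(3),p)
for n in('top0','side0','wrist0'):
    c=load(n);print(n,ray(c,320,240)[0].round(3),c['fx'], ray(c,320,240)[1].round(2))
g=tow([.0065,-.0897,.2]);print('goal',g,'delta tool mm',(R.T@(g-p)*1000).round(1))
yt=CR[:,0]  # jaw along cradle x
for s in(1,-1):
    T=np.column_stack([[0,0,-1],s*yt,np.cross([0,0,-1],s*yt)]);print(s,Ro.from_matrix(R.T@T).as_rotvec().round(4))
E
```

```text
[[-0.     0.224  0.975]
 [-0.001  0.975 -0.224]
 [-1.    -0.001 -0.   ]] [0.12307611 0.53586462 0.20503832]
top0 [ 0.26  -0.047  1.682] 594.9699000991676 [ 0.2   0.01 -0.98]
side0 [0.292 0.648 0.958] 543.4231549353233 [ 0.26 -0.6  -0.76]
wrist0 [0.047 0.554 0.384] 388.4717394299391 [ 0.26 -0.06 -0.96]
goal [ 0.59494848 -0.04211876  0.2       ] delta tool mm [   5.4 -457.7  589.3]
1 [1.245e+00 5.000e-04 7.000e-04]
-1 [-1.8966e+00 -8.0000e-04  5.0000e-04]
```

Emit:
{"op": "play_rows", "data": {"deltas": [[[0,-23,29.5,0,0,0,94],[0,-23,29.5,0,0,0,94],[0,-23,29.5,0,0,0,94],[0,-23,29.5,0,0,0,94],[0,-23,29.5,0,0,0,94],[0,-23,29.5,0,0,0,94],[0,-23,29.5,0,0,0,94],[0,-23,29.5,0,0,0,94],[0,-23,29.5,0,0,0,94],[0,-23,29.5,0,0,0,94]]]}}

```text
time_s: 1.15
ee_pos: [0.3598, 0.2445, 0.2054]
eef_rot: [-2.78, 1.571, -3.005]
force: [-0.8, 0.7, -0.3]
grip_width: 0.094
```

Emit:
{"op": "play_rows", "data": {"deltas": [[[0,-23,29.5,0,0,0,94],[0,-23,29.5,0,0,0,94],[0,-23,29.5,0,0,0,94],[0,-23,29.5,0,0,0,94],[0,-23,29.5,0,0,0,94],[0,-23,29.5,0,0,0,94],[0,-23,29.5,0,0,0,94],[0,-23,29.5,0,0,0,94],[0,-23,29.5,0,0,0,94],[0,-20,28,0,0,0,94]]]}}

```text
time_s: 2.15
ee_pos: [0.5951, -0.0427, 0.2051]
eef_rot: [-2.966, 1.57, 3.091]
force: [-0.5, 0.1, 0.1]
grip_width: 0.0937
```

Emit:
{"op": "play_rows", "data": {"deltas": [[[0,0,0,0.138,0,0,94],[0,0,0,0.138,0,0,94],[0,0,0,0.138,0,0,94],[0,0,0,0.138,0,0,94],[0,0,0,0.138,0,0,94],[0,0,0,0.138,0,0,94],[0,0,0,0.138,0,0,94],[0,0,0,0.138,0,0,94],[0,0,0,0.141,0,0,94],[0,0,0,0,0,0,94]]]}}

```text
time_s: 3.15
ee_pos: [0.5943, -0.0411, 0.2052]
eef_rot: [-1.86, 1.57, 2.95]
force: [0.5, 0.7, 0.4]
grip_width: 0.0939
```

```bash
python3 - <<'E'
from h import *
p,R,o=tool();print(o['time_s'],(toc(p)*1000).round(1),(CR.T@R).round(4).tolist(),o['qpos'].round(3))
snap('wrist','w1');snap('top','t1')
E
```

```text
3.15 [  5.9 -88.6 205.2] [[-0.0005, 1.0, -0.0023], [0.0002, -0.0023, -1.0], [-1.0, -0.0005, -0.0002]] [-0.131  0.403  1.383  0.     1.356 -0.228]
```

View pics/w1.png

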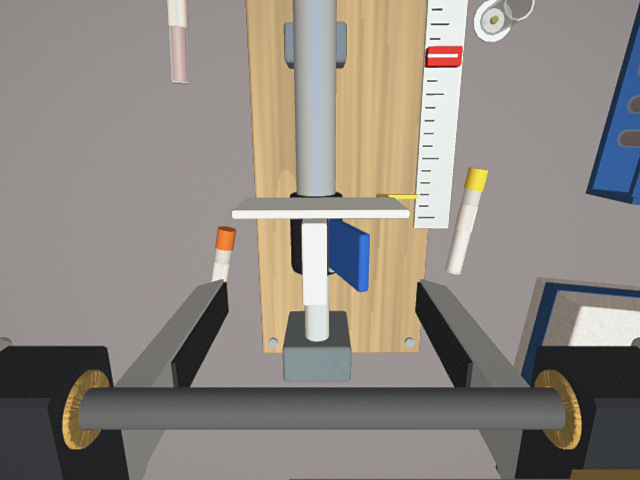

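The wrist view is sharp. The pointer tip is at about (417,196), the mark line at row 56, the fin top spans columns 302–327, and the flange top edge is at row 214. Next I'll measure these in the cradle frame.

```bash
python3 - <<'E'
from h import *
w=load('w1');t=load('t1')
red=lambda h,S,v:((h<8)|(h>170))&(S>150)
yel=lambda h,S,v:(h>16)&(h<34)&(S>150)&(v>150)
pk(w,red,(420,40,470,72),.065);pk(w,yel,(370,190,425,202),.065)
wh=lambda h,S,v:(S<60)&(v>190)
for nm,u,v,z in[('markL',429,56,.065),('ptip',417,196.5,.065),('flTL',234,210,.138),('flTR',408,210,.138),('flbackedge',320,217,.138),('finL',302,303,.15),('finR',327,303,.15),('finback',315,305,.15),('levtopR',368,290,.147),('scaleBR',448,228,.055)]:
    print(nm,(toc(plane(w,u,v,z))*1000).round(1))
a=w['img'][180:320,220:480,::-1];cv2.imwrite('pics/zw1.png',cv2.resize(a,None,fx=3,fy=3,interpolation=cv2.INTER_CUBIC))
E
```

```text
9224 bbox [425.25  46.5   37.    20.5 ] c [443.45  56.52] cradle [98.7 45.2 65. ]
1567 bbox [387.5  194.5   30.25   4.  ] c [403.48 195.87] cradle [ 74.5 -60.2  65. ]
markL [87.8 45.6 65. ]
ptip [ 85.7 -60.7  65. ]
flTL [-49.5 -57.5 138. ]
flTR [ 62.5 -57.7 138. ]
flbackedge [  5.9 -62.2 138. ]
finL [  -6.  -117.1  150. ]
finR [  10.4 -117.2  150. ]
finback [   2.5 -118.6  150. ]
levtopR [  37.3 -109.3  147. ]
scaleBR [117. -90.  55.]
```

View pics/zw1.png

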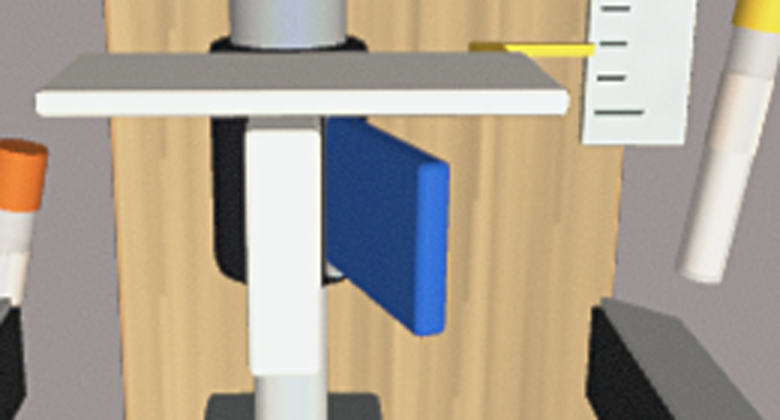

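Emit:
{"op": "play_rows", "data": {"deltas": [[[25,0,0,0,0,0,94],[25,0,0,0,0,0,94],[25,0,0,0,0,0,94],[24,0,0,0,0,0,94],[0,0,0,0,0,0,94],[0,0,0,0,0,0,94]]]}}

```text
time_s: 3.85
ee_pos: [0.5945, -0.0411, 0.1071]
eef_rot: [-0.019, 1.571, -1.488]
force: [0.1, -0.7, 0.6]
grip_width: 0.0939
```

```bash
python3 - <<'E'
from h import *
p,R,o=tool();print(o['time_s'],(toc(p)*1000).round(1),o['force'].round(2))
snap('wrist','w2')
E
```

```text
3.85 [  6.2 -88.7 107.1] [ 0.09 -0.66  0.59]
```

View pics/w2.png

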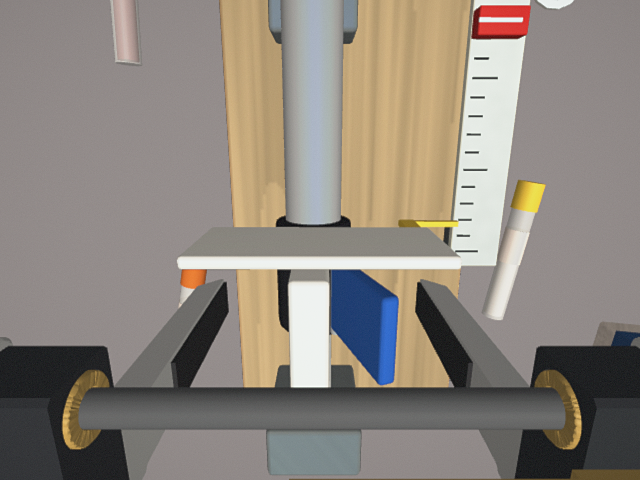

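The fingers are astride the fin and lever: the lever's outer edge is at column 397, well inside the right finger, and the flange is ahead. I'll push towards +y (tool −z), stopping short of the mark first.

Emit:
{"op": "play_rows", "data": {"deltas": [[[0,0,-8,0,0,0,94],[0,0,-8,0,0,0,94],[0,0,-10,0,0,0,94],[0,0,-12,0,0,0,94],[0,0,-15,0,0,0,94],[0,0,-15,0,0,0,94],[0,0,-15,0,0,0,94],[0,0,-12,0,0,0,94],[0,0,-10,0,0,0,94],[0,0,0,0,0,0,94]]]}}

```text
time_s: 4.9
ee_pos: [0.5841, 0.0645, 0.1072]
eef_rot: [1.209, 1.569, -0.26]
force: [0.9, -6.5, 3.7]
grip_width: 0.0937
```

```bash
cat > m.py <<'E'
import sys
from h import *
f=sys.argv[1]
p,R,o=tool();print(o['time_s'],(toc(p)*1000).round(1),'F cradle',(CR.T@o['force']).round(2),'w',o['grip_width'])
w=snap('wrist',f)
h=cv2.cvtColor(w['img'],cv2.COLOR_RGB2HSV).astype(int);H,S,V=h[...,0],h[...,1],h[...,2]
def comp(m,nm):
    n,l,st,ce=cv2.connectedComponentsWithStats(m.astype(np.uint8))
    for i in range(1,n):
        if st[i,4]>60: print(nm,st[i].tolist(),ce[i].round(1),'cradle',(toc(plane(w,*ce[i],.065))*1000).round(1))
comp(((H<6)|(H>172))&(S>150),'red');comp((H>20)&(H<34)&(S>150)&(V>150),'yel')
E
python3 m.py w3
```

```text
4.9 [  6.3  17.5 107.2] F cradle [ 0.21 -6.54  3.7 ] w 0.09368597953658887
red [453, 209, 50, 25, 949] [477.9 220.9] cradle [98.3 47.1 65. ]
yel [413, 247, 42, 6, 203] [433.2 249. ] cradle [73.7 30.  65. ]
yel [496, 318, 27, 28, 508] [508.5 332.1] cradle [125.8 -25.   65. ]
```

View pics/w3.png

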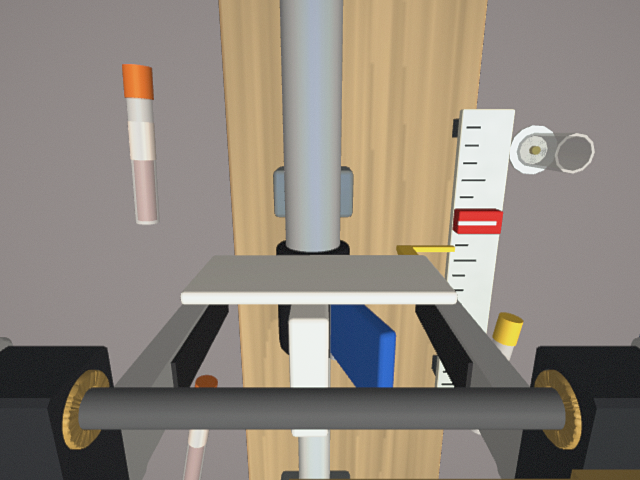

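```bash
python3 - <<'E'
from h import *
w=load('w3');a=w['img'][200:262,400:510,::-1];cv2.imwrite('pics/z3.png',cv2.resize(a,None,fx=7,fy=7,interpolation=cv2.INTER_NEAREST))
for u,v in[(458,223),(480,223),(454,249),(425,249.5)]:print((toc(plane(w,u,v,.065))*1000).round(1))
E
```

```text
[86.9 45.9 65. ]
[99.7 45.9 65. ]
[86.1 30.  65. ]
[68.8 29.7 65. ]
```

View pics/z3.png

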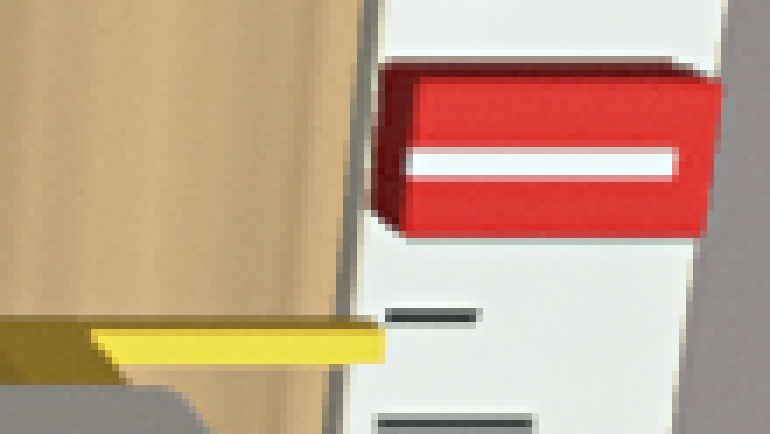

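The pointer's top face is at row ≈249 and the white line at row ≈223, which leaves about 16 mm to go. Force along the leg is 6.5 N, so the fingers are in contact.

Emit:
{"op": "play_rows", "data": {"deltas": [[[0,0,-6,0,0,0,94],[0,0,-6,0,0,0,94],[0,0,-4,0,0,0,94],[0,0,0,0,0,0,94],[0,0,0,0,0,0,94],[0,0,0,0,0,0,94],[0,0,0,0,0,0,94]]]}}

```text
time_s: 5.65
ee_pos: [0.5825, 0.0787, 0.107]
eef_rot: [0.802, 1.57, -0.669]
force: [1.0, -5.6, 5.0]
grip_width: 0.0942
```

```bash
python3 m.py w4; python3 - <<'E'
from h import *
w=load('w4');a=w['img'][230:292,400:510,::-1];cv2.imwrite('pics/z4.png',cv2.resize(a,None,fx=7,fy=7,interpolation=cv2.INTER_NEAREST))
E
```

```text
5.65 [  6.2  31.8 107. ] F cradle [ 0.41 -5.65  5.03] w 0.09416451420157801
red [452, 232, 48, 25, 895] [476.3 243.5] cradle [98.7 47.7 65. ]
yel [413, 247, 43, 5, 207] [434.2 249. ] cradle [74.1 44.3 65. ]
yel [497, 335, 24, 27, 398] [508.4 346.8] cradle [126.8 -21.1  65. ]
```

View pics/z4.png

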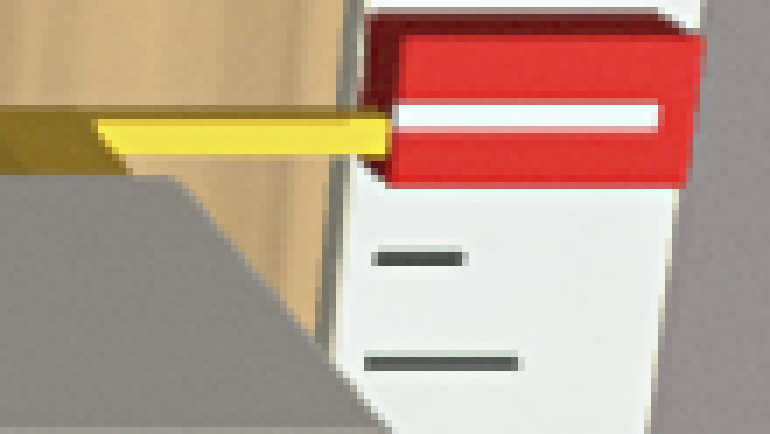

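View pics/w4.png

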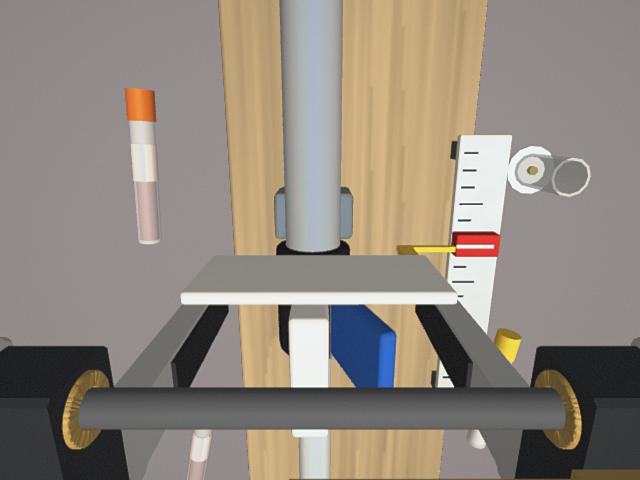

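The pointer is about 3 px (≈1.9 mm) short of the line. I'll add 2 mm and hold.

Emit:
{"op": "play_rows", "data": {"deltas": [[[0,0,-2,0,0,0,94],[0,0,0,0,0,0,94],[0,0,0,0,0,0,94],[0,0,0,0,0,0,94],[0,0,0,0,0,0,94],[0,0,0,0,0,0,94],[0,0,0,0,0,0,94],[0,0,0,0,0,0,94]]]}}

```text
time_s: 6.5
ee_pos: [0.5824, 0.0807, 0.107]
eef_rot: [0.849, 1.57, -0.622]
force: [0.7, -4.8, 3.4]
grip_width: 0.0942
```

```bash
python3 m.py w5; python3 - <<'E'
from h import *
w=load('w5');a=w['img'][230:292,400:510,::-1];cv2.imwrite('pics/z5.png',cv2.resize(a,None,fx=7,fy=7,interpolation=cv2.INTER_NEAREST))
E
```

```text
6.5 [  6.2  33.8 107. ] F cradle [ 0.17 -4.86  3.42] w 0.09417393830823603
red [451, 235, 49, 25, 939] [475.9 246.9] cradle [98.7 47.6 65. ]
yel [413, 247, 43, 6, 208] [434.3 249. ] cradle [74.1 46.3 65. ]
yel [497, 337, 24, 27, 357] [508.4 348.3] cradle [126.9 -20.2  65. ]
```

View pics/z5.png

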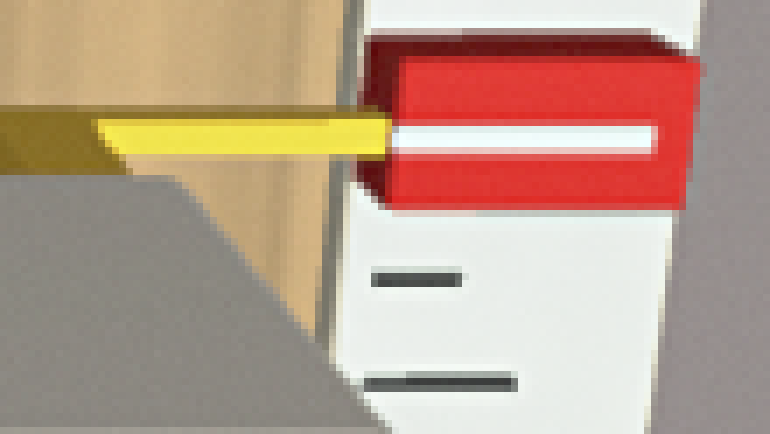

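The pointer is aligned with the white line to within about 0.5 px and has been held for 0.7 s with the lever open. Now I'll close the fingers.

Emit:
{"op": "play_rows", "data": {"deltas": [[[0,0,0,0,0,0,80],[0,0,0,0,0,0,70],[0,0,0,0,0,0,60],[0,0,0,0,0,0,52],[0,0,0,0,0,0,45],[0,0,0,0,0,0,40],[0,0,0,0,0,0,40]]], "grip_force": 25}}

```text
time_s: 7.25
ee_pos: [0.5821, 0.0807, 0.1066]
eef_rot: [-0.029, 1.57, -1.499]
force: [-0.2, -6.4, 2.2]
grip_width: 0.0421
```

```bash
python3 m.py w6
```

```text
7.25 [  6.   33.8 106.6] F cradle [-0.81 -6.37  2.2 ] w 0.04210207394005031
red [452, 236, 49, 24, 885] [476.8 246.9] cradle [98.8 47.7 65. ]
yel [413, 247, 43, 6, 210] [434.7 249. ] cradle [73.9 46.4 65. ]
yel [498, 338, 23, 9, 123] [508.  342.5] cradle [125.6 -15.8  65. ]
```

View pics/w6.png

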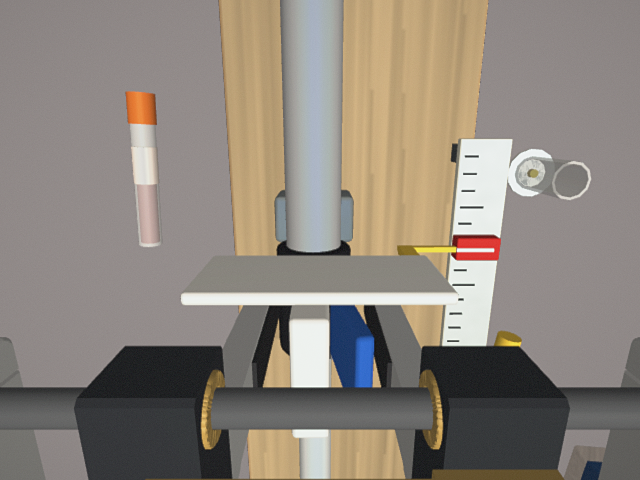

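The lever is part shut and the pointer is still on the line. I'll close all the way.

Emit:
{"op": "play_rows", "data": {"deltas": [[[0,0,0,0,0,0,34],[0,0,0,0,0,0,29],[0,0,0,0,0,0,25],[0,0,0,0,0,0,20],[0,0,0,0,0,0,15],[0,0,0,0,0,0,15],[0,0,0,0,0,0,15],[0,0,0,0,0,0,15],[0,0,0,0,0,0,15],[0,0,0,0,0,0,15]]], "grip_force": 30}}

```text
time_s: 8.3
ee_pos: [0.5815, 0.0806, 0.1065]
eef_rot: [-1.121, 1.569, -2.592]
force: [-6.6, -6.8, 4.4]
grip_width: 0.0248
```

```bash
python3 m.py w7;python3 - <<'E'
from h import *
w=load('w7');a=w['img'][230:292,400:510,::-1];cv2.imwrite('pics/z7.png',cv2.resize(a,None,fx=7,fy=7,interpolation=cv2.INTER_NEAREST))
snap('side','s7');snap('top','t7')
E
```

```text
8.3 [  5.4  33.8 106.5] F cradle [-7.28 -6.11  4.36] w 0.024836051805915
red [453, 236, 49, 24, 891] [477.9 246.9] cradle [98.7 47.7 65. ]
yel [415, 247, 43, 6, 210] [435.9 249. ] cradle [73.9 46.4 65. ]
yel [495, 338, 28, 27, 492] [508.2 351.2] cradle [125.7 -21.9  65. ]
```

View pics/w7.png

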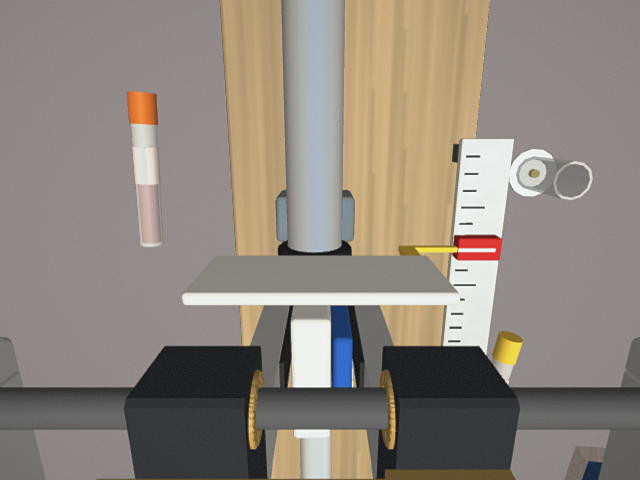

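View pics/z7.png

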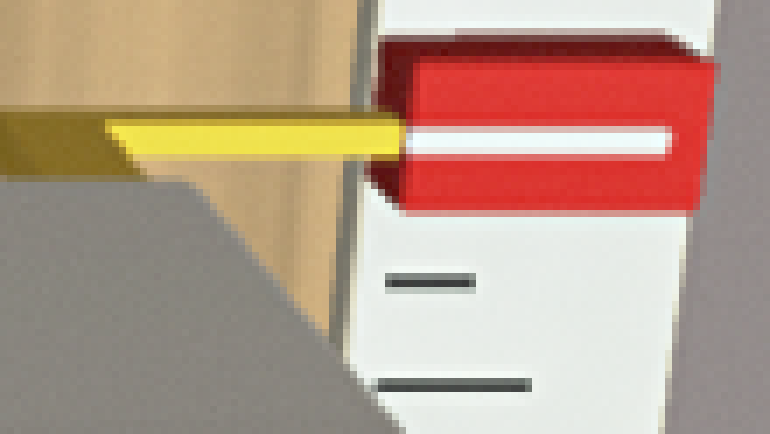

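View pics/s7.png

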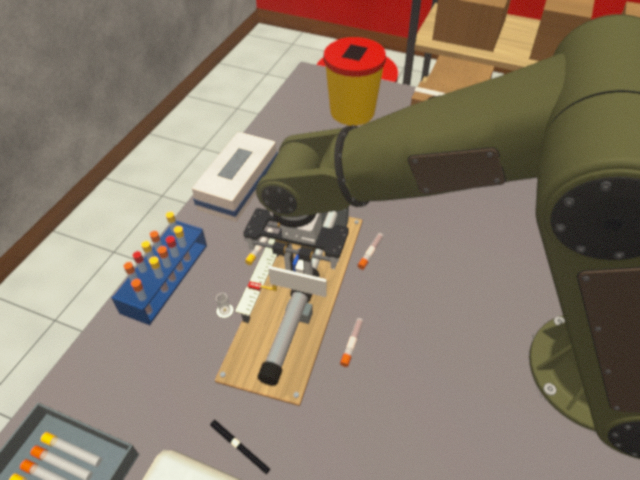

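The fingers have stopped at 24.8 mm, the 25 mm expected for fin plus shut lever. The pointer is on the line and the tubes, holder and pen look unmoved. I'll hold a little longer, check again, then hand in.

Emit:
{"op": "play_rows", "data": {"deltas": [[[0,0,0,0,0,0,15],[0,0,0,0,0,0,15],[0,0,0,0,0,0,15],[0,0,0,0,0,0,15],[0,0,0,0,0,0,15],[0,0,0,0,0,0,15]]]}}

```text
time_s: 9.05
ee_pos: [0.5815, 0.0806, 0.1065]
eef_rot: [-1.147, 1.569, -2.618]
force: [-6.8, -6.8, 4.4]
grip_width: 0.0246
```

```bash
python3 m.py w8 && python3 -c "
from h import *
hand_in()"
```

```text
9.05 [  5.4  33.8 106.5] F cradle [-7.49 -6.06  4.44] w 0.024570061598696857
red [453, 236, 49, 24, 888] [478.  246.9] cradle [98.7 47.7 65. ]
yel [415, 247, 43, 6, 210] [435.9 249. ] cradle [73.9 46.4 65. ]
yel [495, 338, 28, 27, 494] [508.1 351.2] cradle [125.7 -21.9  65. ]
the job is handed in; nothing more can be done
```

I pushed the leg out about 106 mm by its flange and held it at the mark for 0.7 s with the lever open. I then squeezed the lever shut against the fin and handed in at about 9 s, still pinching with a 30 N grip; no verdict was reported.

- **Pointer and lever:** in the last wrist pictures the pointer was on the white line to within about 1 mm. The finger opening was 24.6–24.8 mm, against 25 mm expected for fin plus shut lever.
- **Stillness:** the pointer and tool did not move between the last two checks.
- **Bystanders:** the tubes, holder and pen looked undisturbed in the last wrist and side views. I did not measure their positions, and the tape was hidden from those views, but the arm did not go near it.
- **Sideways force:** about 7 N remained across the leg, so the pinch is slightly uneven. I left it because both sides should still be well above 3 N; I had no direct reading of each finger's force.

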